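# Make the spice scale ready: pan in its seat, scale braced against the board, switched on

### The job

Get the little spice scale ready for use. Seat its round steel pan fully in the ring on top of it, then - with the pan in - press the button in its front edge all the way in for a moment and let it go; the scale is light and slides on the stone, so back it squarely against the front edge of the chopping board, its whole back edge on the board's, and leave it there. Slide the scale, do not lift it; move the spice jar that stands in between out of the way without knocking it over and leave it standing clear of the scale, and leave everything else where it is.

Things in the scene. Friction and masses are not known exactly. Their poses are not given: they have to be found in the camera images.
- spice_scale: small cordless scale, loose: flat white case 112 mm deep (its x) by 124 mm wide (y), walls from 3 to 29 mm above the worktop, about 0.25 kg, slides on its feet. Origin: centre of the underside. x points from the front edge (with the button, roughly facing the robot) to the flat back edge; z up. Too big to grip across; push the flat front edge on both sides of the button
- pan_seat (a point): centre of the round pan seat on top of the scale, on its floor (29 mm above the worktop, 13 mm behind the case's centre). The seat is a raised steel ring, 59 mm inside, 76 mm outside and 8 mm high
- scale_back (a point): middle of the scale's flat back edge, 10 mm above the worktop; axes as the scale's
- power_button (a joint): the scale's level round push button, 19 mm wide, mid front edge; 0 out, 0.005 m fully pressed in (along the scale's +x). Sprung: starts to move at about 2.5 N, fully in at about 6 N; friction of the scale on the worktop is only some 1 to 3 N, so unbraced it slides away before the button goes in
- button_face (a point): centre of the button's front face, standing 8 mm out of the front edge when the button is out, 16 mm above the worktop; axes as the scale's
- pan_center (a point): centre, half-way up, of the scale's loose weighing pan: a low round open steel cup, 54 mm wide, 24 mm high, wall 2.5 mm, foot tapered to 44 mm over the lowest 6 mm; 0.06 kg. z up
- pan_foot (a point): centre of the underside of the pan; z up
- board: heavy wooden chopping board lying flat; it does not move. 190 mm (its x) by 280 mm (its y), 18 mm thick. Origin: centre of its underside; x points away from its front long edge, which faces roughly to the robot
- board_edge (a point): middle of the upper rim of the board's front long edge (18 mm above the worktop); axes as the board's: the edge runs along y and its upright face looks to -x
- spice_jar_center (a point): centre, half-way up, of the spice jar that stands between the scale and the board: 45 mm wide, 106 mm high, round, light (0.16 kg), red cap
- votive_center (a point): bystander, to be left alone; centre, half-way up, of the round ceramic candle pot, 56 mm wide, 50 mm high, deeper than the pan
- salt_center (a point): bystander, to be left alone; centre, half-way up, of the salt shaker with a domed cap, 44 mm wide, 90 mm high
- jam_center (a point): bystander, to be left alone; centre, half-way up, of the jam jar, 65 mm wide, 96 mm high
- beans_center (a point): bystander, to be left alone; centre, half-way up, of the food tin, 57 mm wide, 72 mm high
- lemon1_center (a point): bystander, to be left alone; centre, half-way up, of the lemon lying on the board, 72x57 mm, 58 mm high
- garlic1_center (a point): bystander, to be left alone; centre, half-way up, of the garlic bulb on the board, 56 mm wide and high
- spice_jar: the same spice jar; origin: centre of its underside. Free worktop for it: beside the scale, or the strip in front of the sink; the worktop's front rim lies at x = 0.38 m, the sink's opening is at x > 0.50 m, y < 0.04 m
- pan: the same pan; origin: centre of its underside

How it is judged:
By the outcome, as a careful person would: the job done as asked, in the order asked, and still so for the second after the job is handed in, with the robot touching nothing.
It also fails if it takes over 72 s, if anything falls off the work surface, if the arm or the gripper's body presses on something with over 40 N, if the wrist force passes 120 N, or if a joint passes its speed limit or range.

### The arm

A 6-joint arm with a two-finger parallel gripper is mounted at the origin on a cart in front of the work surface, level with it; the furniture and walls round the work are solid. World frame = base frame: x ahead of the robot, y to its left, z up, the work surface at z = 0. Lengths are in m, angles in rad, forces in N, time in s.
With the tool pointing down it reaches from about 0.3 to 0.85 m from the base axis. Payload 4.2 kg.
Tool frame: the origin (TCP) lies between the finger pads; the fingertips stand env.tips_ahead ahead of it and the grasp point (between the pads) lies 5 mm behind it (env.tips_ahead is the distance from the TCP to the fingertips, in m); z points along the fingers, y is the line along which they close (so a half turn about z gives the same grasp; the last joint's range is limited). The gripper opens to 91 mm and grips with 3 to 60 N. Pads are 32 mm wide; open, the fingers measure 118 mm over their backs; the gripper's body (76 mm by 178 mm) begins 60 mm behind the grasp point.
Start: joints at [1.178, 0.32, 1.565, -0, 1.257, -0.02], TCP at [0.209, 0.536, 0.228] pointing down, gripper open.
Joint ranges: [-3.11, 3.11], [-0.84, 2.01], [0.21, 2.61], [-1.34, 4.49], [0.05, 2.63], [-2.56, 2.56]. Speed limits (rad/s): [2.57, 2.57, 3.14, 3.14, 3.14, 3.14].

### API

Orientations are given as a unit quaternion [w, x, y, z].
In Python, from cell import env gives the robot as it stands. The module is installed in compiled form; this text tells all that it offers.
- The arm moves only by the tool step_arm, never from a script. Its arguments are lists of equal length, an entry for each row: "slide": the shift along the world's x, y, z in mm, a list of three; "angular": the turn, a rotation vector about the world's x, y, z in rad, a list of three; "grip": the opening, from -1 (shut) to 1 (fully open). In form: {"slide": [[tx, ty, tz], ...], "angular": [[rx, ry, rz], ...], "grip": [grip, ...]}. A call has 1 to 10 rows; each row shifts and turns the commanded pose from where the row before left it; what a row does not reach is not made up. A row lasts 1/12 s, in which the tool goes at most 41.7 mm and 7.16 degrees, less where a joint would pass 70% of its speed; a pose out of reach is approached as far as the arm can. A call is refused whole if a number of a shift passes 41.7 or a number of a turn 0.125, either way. A call with a gripper value outside its range is refused whole. The fingers move at their own pace and stop on an object; "newtons" is the grip in N (left out, the last holds). Time passes only in rows, so rows that do not move let the fingers close. It gives the time, the measured TCP pose, the force, the opening and the grip force at its end, in the units of the state.
- env.read_state(): the state, without advancing time (a new reading comes with each control period).
- env.read_camera(name): name is "side" or "top"; returns the picture (400x640x3 uint8, blue, green, red); there is no depth.
- env.get_calibration(name): a dict with "fx", "fy", "cx", "cy" (pixels), "dist_coeffs" ([k1, k2, p1, p2, k3] as OpenCV has them; the pictures are not rectified), "rvec" (rotation vector, rad) and "tvec" (3), from world to camera coordinates, as OpenCV has them. Camera axes: x right, y down, z forward; pixel columns grow to the right and rows downward; lengths in m; the calibration is good to about 2 mm. A picture is of the moment at which its call begins. get_calibration takes no time and is no camera call.
- env.job_done(): hands the job in; it is judged then, once.
The state is a dict: "t": time; "joints": joint angles; "qd": joint speeds; "tau": joint torques, N m; "position": TCP position; "orientation": TCP orientation; "wrist_force": force on the tool from outside, world axes, zero at the start; "moment": the same for the moment, N m; "width": finger opening in m; "gripper_force": force on a finger pad.
Only numpy, scipy, OpenCV 4.12 (cv2) and the standard library are available. Lean on these libraries where they do the work, as an engineer would, in place of code of your own. Each camera call takes 0.05 s, during which the arm holds its last target. There are 200 camera calls.

## Working session

There is one attempt and no reset: what is moved stays moved. The work goes in short steps, Python scripts to look and compute and a tool call to move; the robot and the scene stay as the last step left them, time stands still between calls to the robot, and variables do not carry over. Pictures are saved under pics/ and viewed, at most 10 in all, crops included, and the job is handed in when it is done.

Besides the shell and the picture viewer there is one more tool, called after ">>>" as name(argument=value, ...), one argument or row to a line, values as JSON. step_arm: Moves the arm, as the interface text tells. Its arguments: {"type":"object","properties":{"slide":{"type":"array"},"angular":{"type":"array"},"grip":{"type":"array"},"newtons":{"type":"number"}},"required":["slide","angular","grip"]}

```bash
mkdir -p pics
cat > h.py <<'E'
import numpy as np, cv2
from cell import env
def cal(n):
    c=env.get_calibration(n); K=np.array([[c['fx'],0,c['cx']],[0,c['fy'],c['cy']],[0,0,1.]])
    R=cv2.Rodrigues(np.array(c['rvec'],float))[0]; t=np.array(c['tvec'],float).ravel()
    return K,np.array(c['dist_coeffs'],float),R,t
def ray(n,px):
    K,d,R,t=cal(n); u=cv2.undistortPoints(np.array(px,float).reshape(-1,1,2),K,d).reshape(-1,2)
    D=np.c_[u,np.ones(len(u))]@R; return -R.T@t,D
def onz(n,px,z):
    C,D=ray(n,px); return C+D*((z-C[2])/D[:,2])[:,None]
def proj(n,P):
    K,d,R,t=cal(n); return cv2.projectPoints(np.array(P,float).reshape(-1,1,3),cv2.Rodrigues(R)[0],t,K,d)[0].reshape(-1,2)
def snap(n,f):
    im=env.read_camera(n); cv2.imwrite('pics/'+f+'.png',im); return im
E
python3 - <<'E'
from h import *
s=env.read_state(); print(s['position'],s['orientation'],s['t'],env.tips_ahead)
snap('top','t0'); snap('side','s0')
for n in('top','side'): print(n,ray(n,[[320,200]]), env.get_calibration(n)['fx'])
E
```

```text
[0.20924875 0.5350301  0.22711398] [-1.77303433e-04  1.85329857e-01  9.82675957e-01 -8.80745770e-04] 0.0 0.014
top (array([0.346759  , 0.07698831, 1.28962489]), array([[ 0.19328807,  0.00503584, -0.98134068]])) 475.49169283176434
side (array([ 0.25687626, -0.62846868,  0.74726694]), array([[ 0.34171878,  0.69166013, -0.6363456 ]])) 364.69449609407377
```

View pics/t0.png

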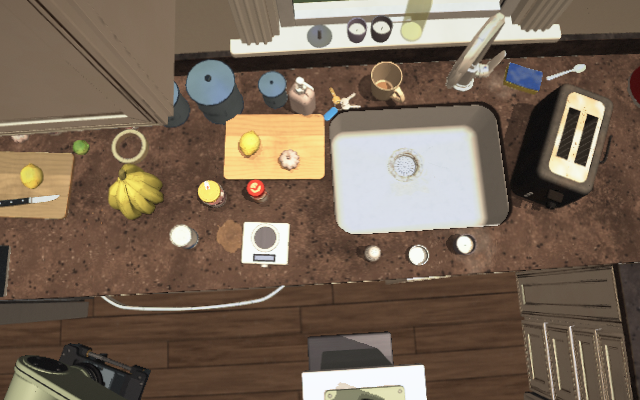

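View pics/s0.png

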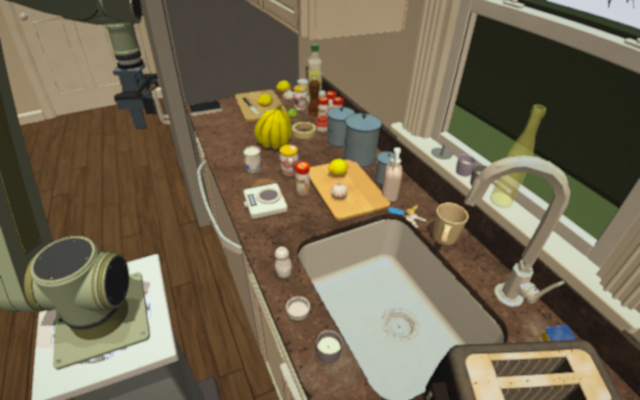

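The top view shows the scale at (265,243), the red-capped jar at (256,190), the board at (275,147), the salt at (372,254), and two cups at (418,255) and (464,244). I'll zoom in to tell the pan from the votive and measure.

Run:
```python
from h import *
t=cv2.imread('pics/t0.png'); s=cv2.imread('pics/s0.png')
a=cv2.resize(t[170:275,215:315],None,fx=4,fy=4,interpolation=2)
b=cv2.resize(t[225:275,355:480],None,fx=3.2,fy=3.2,interpolation=2)
c=cv2.resize(s[240:370,265:365],None,fx=3.2,fy=3.2,interpolation=2)
W=np.zeros((600,800,3),np.uint8); W[:420,:400]=a; W[:160,400:]=b; W[170:586,400:720]=c
cv2.imwrite('pics/z0.png',W)
hsv=cv2.cvtColor(t,cv2.COLOR_BGR2HSV)
def big(m,box,close=5):
    M=np.zeros_like(m);x0,y0,x1,y1=box;M[y0:y1,x0:x1]=m[y0:y1,x0:x1]
    M=cv2.morphologyEx(M,cv2.MORPH_CLOSE,np.ones((close,close)))
    return max(cv2.findContours(M,0,2)[0],key=cv2.contourArea)
# scale white case top z=.029
c=big(((hsv[...,1]<60)&(hsv[...,2]>150)).astype(np.uint8)*255,(235,212,300,272),3)
r=cv2.minAreaRect(c); bx=cv2.boxPoints(r); P=onz('top',bx,.029); print('scale',r,'\n',P,P.mean(0),[np.linalg.norm(P[i]-P[i-1]) for i in range(4)])
c=big(cv2.inRange(hsv,(8,80,110),(25,255,255)),(215,105,332,185),9)
r=cv2.minAreaRect(c); bx=cv2.boxPoints(r); P=onz('top',bx,.018); print('board',r,'\n',P,P.mean(0),[np.linalg.norm(P[i]-P[i-1]) for i in range(4)])
m=cv2.inRange(hsv,(0,130,90),(6,255,255))|cv2.inRange(hsv,(172,130,90),(180,255,255))
c=big(m,(240,175,275,205)); (x,y),rr=cv2.minEnclosingCircle(c); print('jar',x,y,rr,onz('top',[[x,y]],.106))
for nm,box,z in(('cupL',(405,242,432,268),.024),('cupR',(452,232,478,257),.05),('salt',(362,243,384,266),.08)):
    g=((hsv[...,2]>120)&(hsv[...,1]<90)).astype(np.uint8)*255
    c=big(g,box); (x,y),rr=cv2.minEnclosingCircle(c); p=onz('top',[[x,y],[x+rr,y]],z); print(nm,x,y,rr,p[0],2*np.linalg.norm(p[1]-p[0]))
```

```text
scale ((264.72308349609375, 243.984619140625), (46.4838752746582, 44.376014709472656), 3.1798300743103027) 
 [[0.43370331 0.30319338 0.029     ]
 [0.55140571 0.29362843 0.029     ]
 [0.53705706 0.16943641 0.029     ]
 [0.41991942 0.18115257 0.029     ]] [0.48552138 0.2368527  0.029     ] [np.float64(0.12281675164821763), np.float64(0.11809040416716095), np.float64(0.12501816022939397), np.float64(0.11772211242740485)]
board ((272.0, 144.5), (79.0, 114.0), 90.0) 
 [[0.89171326 0.36780378 0.018     ]
 [0.8711085  0.0423119  0.018     ]
 [0.64041221 0.05631998 0.018     ]
 [0.65939673 0.36975074 0.018     ]] [0.76565767 0.2090466  0.018     ] [np.float64(0.23232469368103914), np.float64(0.3261434022330522), np.float64(0.2311211851543348), np.float64(0.3140051800127149)]
jar 255.58570861816406 187.87142944335938 9.652027130126953 [[0.62127424 0.24551499 0.106     ]]
cupL 418.7061767578125 254.60824584960938 10.744688034057617 [ 0.43255216 -0.1699358   0.024     ] 0.05743532123725928
cupR 467.0 242.0 14.14223575592041 [ 0.45548026 -0.29529594  0.05      ] 0.07520651230173794
salt 372.8503112792969 252.6273956298828 8.017334938049316 [ 0.44104397 -0.04293673  0.08      ] 0.04075370877509577
```

View pics/z0.png

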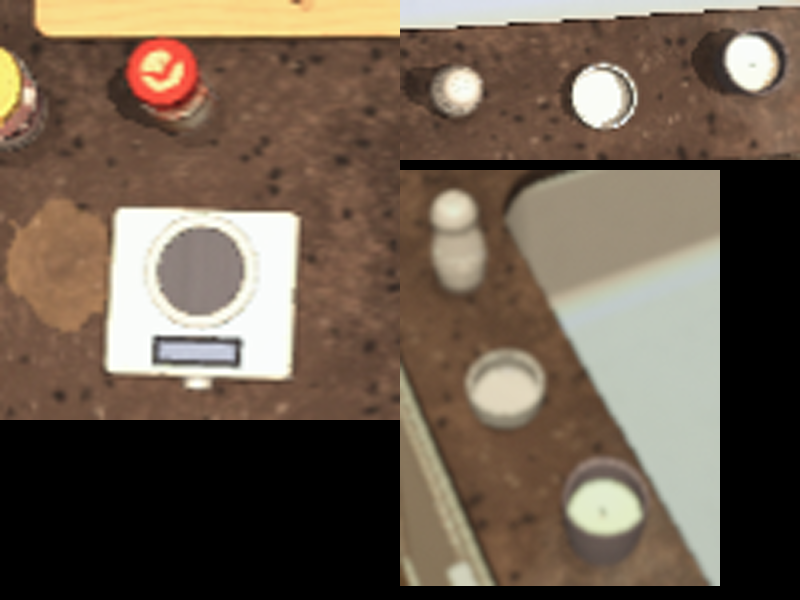

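The crop shows the pan as the shallow steel cup at about (418,255), and the deeper pot with green wax at (464,244) is the votive. The scale button is at about (264,266). I'll set out toward the jar and refine the board edge meanwhile.

>>> step_arm(
  slide=[
    [29,-20,0],
    [29,-20,0],
    [29,-20,0],
    [29,-20,0],
    [29,-20,0],
    [29,-20,0],
    [29,-20,0],
    [29,-20,0],
    [29,-20,0],
    [29,-20,0],
  ],
  angular=[
    [0,0,0.027],
    [0,0,0.027],
    [0,0,0.027],
    [0,0,0.027],
    [0,0,0.027],
    [0,0,0.027],
    [0,0,0.027],
    [0,0,0.027],
    [0,0,0.027],
    [0,0,0.027],
  ],
  grip=[1,1,1,1,1,1,1,1,1,1],
)

```text
t: 0.93
position: [0.5005, 0.3342, 0.2275]
orientation: [-0.0, 0.051, 0.999, -0.0]
wrist_force: [-0.7, 1.1, 0.3]
width: 0.0911
gripper_force: 0.0
```

Run:
```python
from h import *
s=env.read_state(); print(s['position'],s['orientation'],s['t'],s['joints'])
t=cv2.imread('pics/t0.png').astype(float); sd=cv2.imread('pics/s0.png')
# board front edge: strongest drop of red-channel down the column
g=cv2.GaussianBlur(t,(3,3),0)[...,2]; pts=[]
for x in range(232,322):
    if 246<=x<=268: continue
    d=g[170:186,x]-g[172:188,x]; i=int(np.argmax(d)); 
    y0,y1,y2=d[max(i-1,0)],d[i],d[min(i+1,15)]; o=.5*(y0-y2)/(y0-2*y1+y2+1e-9); pts.append([x,171+i+o])
pts=np.array(pts); vx,vy,a,b=cv2.fitLine(pts.astype(np.float32),cv2.DIST_HUBER,0,.01,.01).ravel()
L=[[x,b+(x-a)*vy/vx] for x in(226,324)]; print('edge px',L)
for z in(.018,.0): print(z,onz('top',L,z))
P=onz('top',L,.018); e=P[0]-P[1]; print('board yaw',-np.arctan2(e[0],e[1]),'len',np.linalg.norm(e))
hs=cv2.cvtColor(t.astype(np.uint8),cv2.COLOR_BGR2HSV)
m=((hs[...,1]<60)&(hs[...,2]>150)).astype(np.uint8)
# scale edges
back=[];front=[];
for x in range(248,282):
    ys=np.where(m[215:275,x])[0]+215; back.append([x,ys.min()-.5]); 
    if not 258<=x<=270: front.append([x,ys.max()+.5])
for nm,q in(('back',back),('front',front)):
    q=np.array(q,np.float32); vx,vy,a,b=cv2.fitLine(q,cv2.DIST_HUBER,0,.01,.01).ravel()
    P=onz('top',[[x,b+(x-a)*vy/vx] for x in(244,288)],.029); e=P[0]-P[1]; print(nm,P.tolist(),'yaw',-np.arctan2(e[0],e[1]))
# dark seat disc at z .029
M=np.zeros_like(m); roi=(hs[222:254,250:280,2]<170).astype(np.uint8); M[222:254,250:280]=roi
c=max(cv2.findContours(M,0,2)[0],key=cv2.contourArea); (x,y),r=cv2.minEnclosingCircle(c); print('seat',x,y,r,onz('top',[[x,y]],.031),r*2/475*1.27)
for n,u in(('jam',[210,188]),('tin',[181,233])): print(n,onz('top',[u],.096))
h=cv2.cvtColor(sd,cv2.COLOR_BGR2HSV); m=(cv2.inRange(h,(0,130,90),(6,255,255))|cv2.inRange(h,(172,130,90),(180,255,255)))[150:190,290:315]
print('side jar cap',np.argwhere(m).mean(0)[::-1]+[290,150], 'pred',proj('side',[[.621,.2455,.098],[.621,.2455,.053]]),'pan pred',proj('side',[[.4325,-.17,.024]]))
```

```text
[0.50046197 0.33415711 0.22754392] [-4.06844726e-04  5.07746552e-02  9.98710037e-01 -1.75241575e-04] 0.9333 [ 5.69503827e-01  3.62620648e-01  1.50077613e+00  1.96076455e-04
  1.27906172e+00 -8.99755971e-01]
edge px [[226, np.float32(178.80226)], [324, np.float32(178.35664)]]
0.018 [[0.67227423 0.33908538 0.018     ]
 [0.65714535 0.06908676 0.018     ]]
0.0 [[0.67688194 0.3427954  0.        ]
 [0.66153891 0.06897492 0.        ]]
board yaw -0.05597464447259899 len 0.2704221476087423
back [[0.5492434089417499, 0.2903099871465824, 0.028999999999999915], [0.5375055807080941, 0.17252665383881283, 0.028999999999999915]] yaw -0.09932815083079038
front [[0.4399435920780282, 0.2931920914914971, 0.028999999999999915], [0.42903687599378587, 0.17731682181975844, 0.028999999999999915]] yaw -0.09384812741201196
seat 264.8571472167969 237.2857208251953 11.088800430297852 [[0.50261023 0.23553749 0.031     ]] 0.05929590124832956
jam [[0.63040046 0.36489303 0.096     ]]
tin [[0.51776699 0.44026523 0.096     ]]
side jar cap [300.58823529 168.78823529] pred [[301.56646503 167.41198266]
 [301.70152898 179.0139062 ]] pan pred [[297.2458134  305.88561675]]
```

The top and side views agree: jar (0.620, 0.245), seat (0.502, 0.2355), scale yaw −0.097, board yaw −0.056. Now to grasp the jar.

>>> step_arm(
  slide=[
    [30,-22,0],
    [30,-22,0],
    [30,-22,0],
    [30,-23,0],
    [0,0,-30],
    [0,0,-35],
    [0,0,-35],
    [0,0,-35],
    [0,0,-25],
    [0,0,0],
  ],
  angular=[
    [0,0,0],
    [0,0,0],
    [0,0,0],
    [0,0,0],
    [0,0,0],
    [0,0,0],
    [0,0,0],
    [0,0,0],
    [0,0,0],
    [0,0,0],
  ],
  grip=[1,1,1,1,1,1,1,1,1,1],
)

```text
t: 1.77
position: [0.6152, 0.2448, 0.0613]
orientation: [-0.006, 0.051, 0.999, -0.003]
wrist_force: [-1.3, -0.8, -1.0]
width: 0.0908
gripper_force: 0.0
```

>>> step_arm(
  slide=[
    [0,0,0],
    [0,0,0],
    [0,0,0],
    [0,0,0],
    [0,0,0],
    [0,0,0],
    [0,0,0],
    [0,0,0],
  ],
  angular=[
    [0,0,0],
    [0,0,0],
    [0,0,0],
    [0,0,0],
    [0,0,0],
    [0,0,0],
    [0,0,0],
    [0,0,0],
  ],
  grip=[-0.2,-0.2,-0.2,-0.2,-0.2,-0.2,-0.2,-0.2],
  newtons=10,
)

```text
t: 2.43
position: [0.6197, 0.2467, 0.0686]
orientation: [0.0, 0.051, 0.999, 0.0]
wrist_force: [0.5, 1.1, 1.3]
width: 0.0442
gripper_force: 10.0
```

>>> step_arm(
  slide=[
    [0,0,15],
    [0,0,25],
    [0,0,25],
    [0,-15,5],
    [-10,-30,0],
    [-20,-30,0],
    [-25,-30,0],
    [-30,-27,0],
    [-30,-20,0],
    [-30,-5,0],
  ],
  angular=[
    [0,0,0],
    [0,0,0],
    [0,0,0],
    [0,0,0],
    [0,0,0],
    [0,0,0],
    [0,0,0],
    [0,0,0],
    [0,0,0],
    [0,0,0],
  ],
  grip=[-0.2,-0.2,-0.2,-0.2,-0.2,-0.2,-0.2,-0.2,-0.2,-0.2],
)

```text
t: 3.27
position: [0.4717, 0.086, 0.1368]
orientation: [-0.001, 0.053, 0.999, -0.001]
wrist_force: [-0.4, 0.7, -0.7]
width: 0.0441
gripper_force: 10.0
```

>>> step_arm(
  slide=[
    [-15,0,0],
    [0,0,-15],
    [0,0,-20],
    [0,0,-15],
    [0,0,-10],
    [0,0,-5],
    [0,0,0],
    [0,0,0],
    [0,0,0],
  ],
  angular=[
    [0,0,0],
    [0,0,0],
    [0,0,0],
    [0,0,0],
    [0,0,0],
    [0,0,0],
    [0,0,0],
    [0,0,0],
    [0,0,0],
  ],
  grip=[-0.2,-0.2,-0.2,-0.2,-0.2,-0.2,-0.2,-0.2,-0.2],
)

```text
t: 4.02
position: [0.4598, 0.0894, 0.0734]
orientation: [0.001, 0.051, 0.999, 0.0]
wrist_force: [-0.2, 0.5, -0.6]
width: 0.0443
gripper_force: 10.0
```

>>> step_arm(
  slide=[
    [0,0,-2],
    [0,0,-2],
    [0,0,-0.5],
    [0,0,0],
    [0,0,0],
  ],
  angular=[
    [0,0,0],
    [0,0,0],
    [0,0,0],
    [0,0,0],
    [0,0,0],
  ],
  grip=[-0.2,-0.2,-0.2,-0.2,-0.2],
)

```text
t: 4.43
position: [0.4595, 0.0895, 0.0686]
orientation: [0.0, 0.051, 0.999, 0.0]
wrist_force: [-1.5, 0.2, -1.1]
width: 0.044
gripper_force: 10.0
```

>>> step_arm(
  slide=[
    [0,0,0],
    [0,0,0],
    [0,0,0],
    [0,0,0],
    [0,0,0],
    [0,0,30],
    [0,0,40],
    [0,0,40],
  ],
  angular=[
    [0,0,0],
    [0,0,0],
    [0,0,0],
    [0,0,0],
    [0,0,0],
    [0,0,0],
    [0,0,0],
    [0,0,0],
  ],
  grip=[0.3,0.6,0.6,0.6,0.6,0.6,0.6,0.6],
)

```text
t: 5.1
position: [0.4585, 0.0894, 0.1791]
orientation: [-0.001, 0.051, 0.999, -0.0]
wrist_force: [2.3, -0.3, 0.5]
width: 0.0725
gripper_force: 0.0
```

>>> step_arm(
  slide=[
    [-4,-32,0],
    [-4,-32,0],
    [-4,-32,0],
    [-4,-32,0],
    [-4,-32,0],
    [-4,-32,0],
    [-3,-32,0],
    [0,-35,0],
    [0,0,0],
    [0,0,0],
  ],
  angular=[
    [0,0,0],
    [0,0,0],
    [0,0,0],
    [0,0,0],
    [0,0,0],
    [0,0,0],
    [0,0,0],
    [0,0,0],
    [0,0,0],
    [0,0,0],
  ],
  grip=[0.6,0.6,0.6,0.6,0.6,0.6,0.6,0.6,0.6,0.6],
)

```text
t: 5.93
position: [0.4322, -0.1707, 0.1784]
orientation: [-0.0, 0.053, 0.999, 0.0]
wrist_force: [-0.3, 0.2, -0.1]
width: 0.0732
gripper_force: 0.0
```

Run:
```python
from h import *
s=env.read_state(); print(s['position'],s['joints'])
t=snap('top','t1'); d=snap('side','s1')
W=np.zeros((520,800,3),np.uint8); W[:520,:400]=cv2.resize(d[230:360,250:350],None,fx=4,fy=4,interpolation=2); W[:400,400:]=cv2.resize(t[190:290,380:480],None,fx=4,fy=4,interpolation=2)[:, :400]
cv2.imwrite('pics/z1.png',W)
print(proj('side',[[.4325,-.17,.024],[.4325,-.197,.024],[.4325,-.143,.024],[.4055,-.17,.024],[.4595,-.17,.024],[.4325,-.17,0]]))
```

```text
[ 0.43219845 -0.17073957  0.17835137] [-4.01229918e-01  1.87914473e-01  1.88184528e+00  4.09991277e-04
  1.07213917e+00 -1.86579237e+00]
[[297.2458134  305.88561675]
 [301.82789184 315.08566431]
 [292.85504675 297.05016268]
 [286.38220806 309.95897393]
 [307.89771661 301.87554995]
 [297.44745078 311.72277603]]
```

View pics/z1.png

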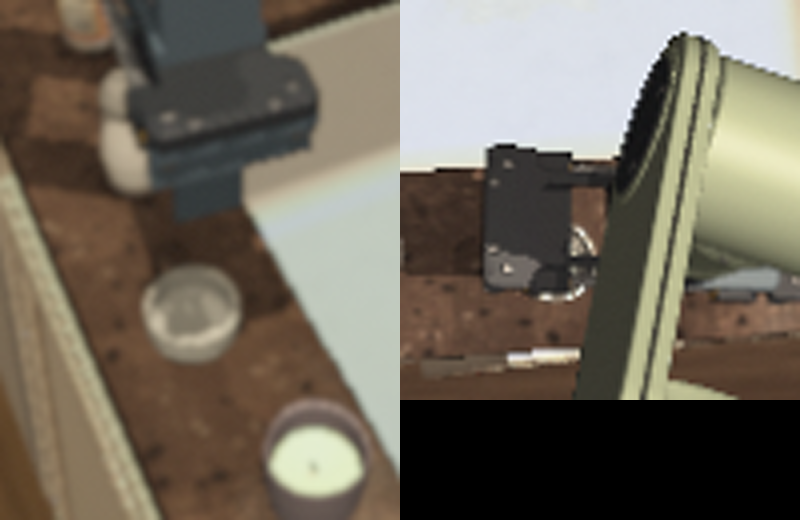

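The side crop shows the pan rim centred at about (297.8,306.7), within 1 px of the prediction. I'll descend and grip.

>>> step_arm(
  slide=[
    [0,0,-35],
    [0,0,-35],
    [0,0,-35],
    [0,0,-25],
    [0,0,-12],
    [0,0,-10],
    [0,0,0],
    [0,0,0],
  ],
  angular=[
    [0,0,0],
    [0,0,0],
    [0,0,0],
    [0,0,0],
    [0,0,0],
    [0,0,0],
    [0,0,0],
    [0,0,0],
  ],
  grip=[0.6,0.6,0.6,0.6,0.6,0.6,0.6,0.6],
)

```text
t: 6.7
position: [0.4324, -0.1682, 0.0264]
orientation: [-0.001, 0.05, 0.999, 0.0]
wrist_force: [0.4, -0.4, 0.5]
width: 0.0729
gripper_force: 0.0
```

>>> step_arm(
  slide=[
    [0,0,0],
    [0,0,0],
    [0,0,0],
    [0,0,0],
    [0,0,0],
    [0,0,0],
  ],
  angular=[
    [0,0,0],
    [0,0,0],
    [0,0,0],
    [0,0,0],
    [0,0,0],
    [0,0,0],
  ],
  grip=[0,0,0,0,0,0],
  newtons=10,
)

```text
t: 7.2
position: [0.433, -0.1695, 0.0272]
orientation: [0.001, 0.052, 0.999, 0.0]
wrist_force: [0.5, 1.8, 5.2]
width: 0.0544
gripper_force: 10.0
```

>>> step_arm(
  slide=[
    [0,0,15],
    [0,0,30],
    [0,0,35],
    [0,0,35],
    [0,5,28],
    [5,30,0],
    [5,35,0],
    [5,35,0],
    [5,35,0],
    [5,35,0],
  ],
  angular=[
    [0,0,0],
    [0,0,0],
    [0,0,0],
    [0,0,0],
    [0,0,0],
    [0,0,0],
    [0,0,0],
    [0,0,0],
    [0,0,0],
    [0,0,0],
  ],
  grip=[0,0,0,0,0,0,0,0,0,0],
)

```text
t: 8.03
position: [0.4571, 0.0068, 0.1695]
orientation: [0.0, 0.052, 0.999, -0.0]
wrist_force: [-0.3, 0.3, -1.1]
width: 0.0541
gripper_force: 10.0
```

>>> step_arm(
  slide=[
    [5,35,0],
    [5,35,0],
    [5,35,0],
    [5,35,0],
    [5,35,0],
    [5,30,0],
    [9,20,0],
    [5,5,0],
    [0,0,0],
    [0,0,0],
  ],
  angular=[
    [0,0,0],
    [0,0,0],
    [0,0,0],
    [0,0,0],
    [0,0,0],
    [0,0,0],
    [0,0,0],
    [0,0,0],
    [0,0,0],
    [0,0,0],
  ],
  grip=[0,0,0,0,0,0,0,0,0,0],
)

```text
t: 8.87
position: [0.5011, 0.2346, 0.169]
orientation: [-0.001, 0.051, 0.999, -0.001]
wrist_force: [-0.6, -0.2, -0.5]
width: 0.0543
gripper_force: 10.0
```

Run:
```python
from h import *
s=env.read_state(); print(s['position'],s['width'],s['orientation'])
t=snap('top','t2'); d=snap('side','s2')
W=np.zeros((520,800,3),np.uint8); W[:520,:400]=cv2.resize(d[130:260,220:320],None,fx=4,fy=4,interpolation=2); W[:400,400:]=cv2.resize(t[190:290,230:330],None,fx=4,fy=4,interpolation=2)
cv2.imwrite('pics/z2.png',W)
p=s['position'];print(proj('side',[[p[0],p[1],p[2]-.0032],[.502,.2355,.037],[.46,.09,.106]]))
```

```text
[0.50105446 0.23458945 0.1689848 ] 0.05425265340049869 [-6.33156399e-04  5.13898519e-02  9.98678241e-01 -6.72973601e-04]
[[264.55167194 159.36885943]
 [267.80858932 193.97713565]
 [268.86963787 208.82536357]]
```

View pics/z2.png

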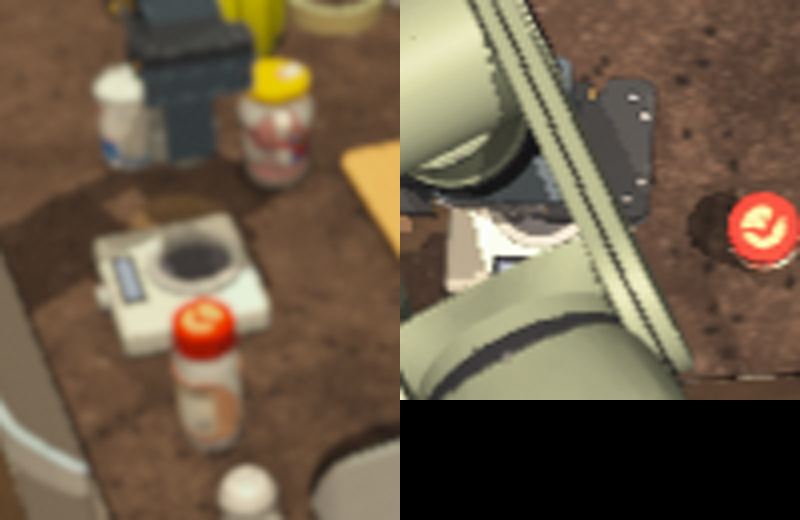

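Run:
```python
from h import *
d=cv2.imread('pics/s2.png')
cv2.imwrite('pics/z3.png',cv2.resize(d[135:220,235:310],None,fx=7,fy=7,interpolation=2))
print(proj('side',[[.501,.2346,.142],[.501,.2076,.155],[.474,.2346,.154],[.528,.2346,.154],[.501,.2346,.166],[.52,.20,.155],[.482,.20,.155]]))
h=cv2.cvtColor(d,cv2.COLOR_BGR2HSV)[...,2]
M=np.zeros_like(h); M[185:205,255:285]=(h[185:205,255:285]<120)
c=max(cv2.findContours(M,0,2)[0],key=cv2.contourArea); print('seat dark',cv2.fitEllipse(c),proj('side',[[.502,.2355,.029]]))
```

```text
[[265.12715251 166.20436607]
 [267.82771541 167.32395544]
 [255.91012134 164.87474872]
 [273.60947575 160.7245836 ]
 [264.5270832  159.30847621]
 [275.01986866 167.19644602]
 [262.30688592 170.25561664]]
seat dark ((268.3853759765625, 194.22412109375), (9.748495101928711, 16.27215576171875), 86.94245147705078) [[267.98583961 195.97718764]]
```

View pics/z3.png

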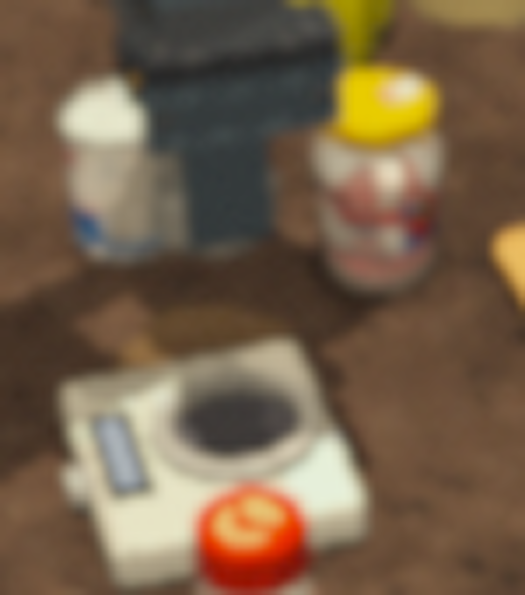

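The pan is held level: its left side shows at crop (170,200) and its foot just below the finger. The seat at (268,194) matches the prediction. Lowering.

>>> step_arm(
  slide=[
    [1,1,-25],
    [0,0,-30],
    [0,0,-25],
    [0,0,-12],
    [0,0,-8],
    [0,0,-4],
    [0,0,-3],
    [0,0,-2],
    [0,0,0],
    [0,0,0],
  ],
  angular=[
    [0,0,0],
    [0,0,0],
    [0,0,0],
    [0,0,0],
    [0,0,0],
    [0,0,0],
    [0,0,0],
    [0,0,0],
    [0,0,0],
    [0,0,0],
  ],
  grip=[0,0,0,0,0,0,0,0,0,0],
)

```text
t: 9.8
position: [0.5029, 0.2367, 0.0612]
orientation: [0.001, 0.051, 0.999, 0.0]
wrist_force: [-0.1, 0.1, -0.5]
width: 0.054
gripper_force: 10.0
```

>>> step_arm(
  slide=[
    [0,0,-1.5],
    [0,0,-1.5],
    [0,0,-1],
    [0,0,0],
    [0,0,0],
  ],
  angular=[
    [0,0,0],
    [0,0,0],
    [0,0,0],
    [0,0,0],
    [0,0,0],
  ],
  grip=[0,0,0,0,0],
)

```text
t: 10.22
position: [0.5024, 0.2366, 0.0564]
orientation: [-0.0, 0.051, 0.999, 0.0]
wrist_force: [0.3, 0.2, -0.8]
width: 0.0541
gripper_force: 10.0
```

>>> step_arm(
  slide=[
    [0,0,0],
    [0,0,0],
    [0,0,0],
    [0,0,0],
    [0,0,20],
    [0,0,40],
    [0,0,40],
    [-35,2,0],
    [-35,2,0],
    [-35,2,0],
  ],
  angular=[
    [0,0,0],
    [0,0,0],
    [0,0,0],
    [0,0,0],
    [0,0,0],
    [0,0,0],
    [0,0,0],
    [0,0,0],
    [0,0,0],
    [0,0,0],
  ],
  grip=[0.3,0.6,0.6,0.6,0.6,0.6,0.6,0.6,0.6,0.6],
)

```text
t: 11.05
position: [0.3967, 0.2425, 0.1572]
orientation: [0.001, 0.052, 0.999, 0.001]
wrist_force: [-1.1, 0.6, -0.7]
width: 0.0732
gripper_force: 0.0
```

>>> step_arm(
  slide=[
    [-12,0,0],
    [0,0,0],
    [0,0,0],
  ],
  angular=[
    [0,0,0],
    [0,0,0],
    [0,0,0],
  ],
  grip=[0.6,0.6,0.6],
)

```text
t: 11.3
position: [0.386, 0.2429, 0.1569]
orientation: [0.001, 0.051, 0.999, 0.0]
wrist_force: [-0.3, -0.1, 0.3]
width: 0.0728
gripper_force: 0.0
```

Run:
```python
from h import *
s=env.read_state(); print(s['position'],s['width'],s['wrist_force'])
t=snap('top','t3'); d=snap('side','s3')
W=np.zeros((595,800,3),np.uint8); W[:595,:490]=cv2.resize(d[150:235,240:310],None,fx=7,fy=7,interpolation=2); W[:300,500:800]=cv2.resize(t[200:275,230:305],None,fx=4,fy=4,interpolation=2)
cv2.imwrite('pics/z4.png',W)
```

```text
[0.38598952 0.24286301 0.15694963] 0.07278676311958963 [-0.31392819 -0.05702529  0.34839464]
```

View pics/z4.png

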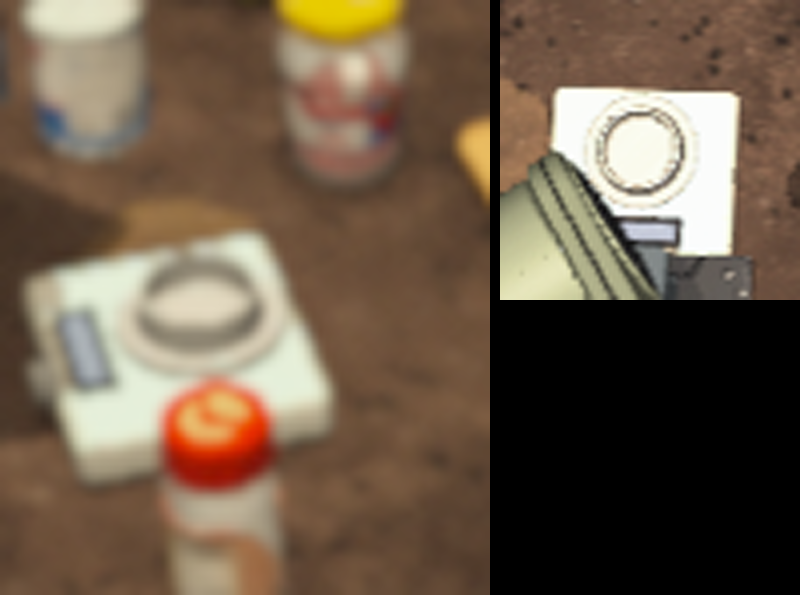

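The pan sits concentric in the ring (side crop: rim at about (200,290), ring at about (205,320)), at the expected seated height. Next I'll lower in front of the scale, straddle the button and push.

>>> step_arm(
  slide=[
    [0,0,-35],
    [0,0,-35],
    [0,0,-35],
    [0,0,-20],
    [0,0,-8],
    [0,0,0],
    [10,-1,0],
    [10,-1,0],
    [4,0,0],
    [0,0,0],
  ],
  angular=[
    [0,0,0],
    [0,0,0],
    [0,0,0],
    [0,0,0],
    [0,0,0],
    [0,0,0],
    [0,0,0],
    [0,0,0],
    [0,0,0],
    [0,0,0],
  ],
  grip=[0.6,0.6,0.6,0.6,0.6,0.6,0.6,0.6,0.6,0.6],
)

```text
t: 12.23
position: [0.4123, 0.2413, 0.0249]
orientation: [0.002, 0.052, 0.999, 0.001]
wrist_force: [-0.1, -0.4, 1.0]
width: 0.0731
gripper_force: 0.0
```

>>> step_arm(
  slide=[
    [4,-0.3,0],
    [5,-0.4,0],
    [6,-0.5,0],
    [7,-0.5,0],
    [8,-0.6,0],
    [8,-0.6,0],
    [8,-0.5,0],
    [8,-0.5,0],
    [8,-0.5,0],
    [8,-0.5,0],
  ],
  angular=[
    [0,0,0],
    [0,0,0],
    [0,0,0],
    [0,0,0.004],
    [0,0,0.006],
    [0,0,0.006],
    [0,0,0.007],
    [0,0,0.007],
    [0,0,0.008],
    [0,0,0.007],
  ],
  grip=[0.6,0.6,0.6,0.6,0.6,0.6,0.6,0.6,0.6,0.6],
)

```text
t: 13.07
position: [0.4774, 0.235, 0.0235]
orientation: [-0.003, 0.029, 1.0, -0.001]
wrist_force: [-6.2, 0.5, 5.5]
width: 0.0728
gripper_force: 2.9
```

Run:
```python
from h import *
s=env.read_state(); print(s['position'],s['orientation'],s['wrist_force'])
d=snap('side','s4'); t=snap('top','t4')
W=np.zeros((595,800,3),np.uint8); W[:595,:490]=cv2.resize(d[145:230,255:325],None,fx=7,fy=7,interpolation=2); W[:300,500:800]=cv2.resize(t[180:255,230:305],None,fx=4,fy=4,interpolation=2)
cv2.imwrite('pics/z5.png',W)
```

```text
[0.4774343  0.23496989 0.02350341] [-2.53351910e-03  2.88350303e-02  9.99580675e-01 -7.72674767e-04] [-6.21509569  0.54974945  5.47924768]
```

View pics/z5.png

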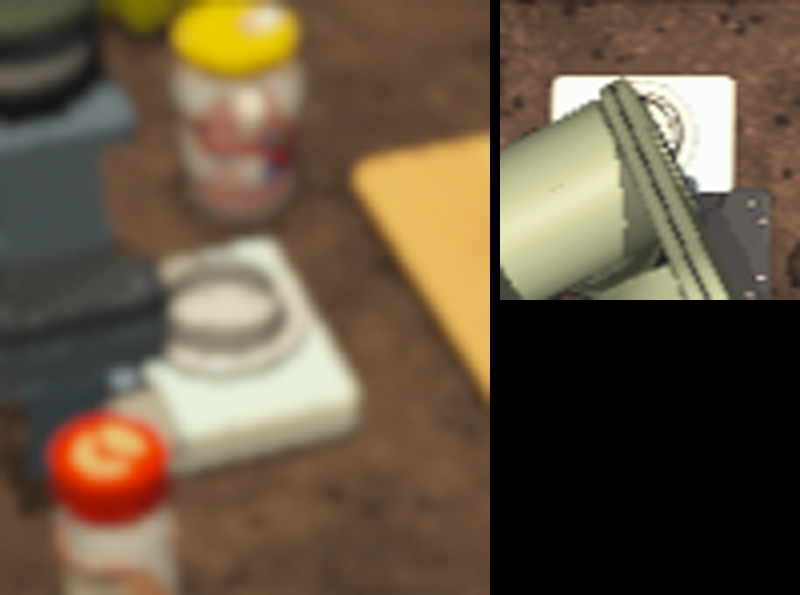

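The scale slides squarely: its back edge is at about row 199 in the top view, the board front at about row 179, and the pan is still seated. Continuing.

>>> step_arm(
  slide=[
    [7,-0.4,0],
    [7,-0.4,0],
    [7,-0.4,0],
    [7,-0.4,0],
    [7,-0.4,0],
    [6,-0.3,0],
    [4,-0.2,0],
    [2,-0.1,0],
    [2,-0.1,0],
    [1,0,0],
  ],
  angular=[
    [0,0,0],
    [0,0,0],
    [0,0,0],
    [0,0,0],
    [0,0,0],
    [0,0,0],
    [0,0,0],
    [0,0,0],
    [0,0,0],
    [0,0,0],
  ],
  grip=[0.6,0.6,0.6,0.6,0.6,0.6,0.6,0.6,0.6,0.6],
)

```text
t: 14.0
position: [0.5296, 0.2329, 0.0234]
orientation: [-0.0, 0.029, 1.0, 0.0]
wrist_force: [-1.5, 0.3, -0.5]
width: 0.0729
gripper_force: 0.8
```

>>> step_arm(
  slide=[
    [1,0,0],
    [1,0,0],
    [1,0,0],
    [0,0,0],
  ],
  angular=[
    [0,0,0],
    [0,0,0],
    [0,0,0],
    [0,0,0],
  ],
  grip=[0.6,0.6,0.6,0.6],
)

```text
t: 14.33
position: [0.5326, 0.2329, 0.0235]
orientation: [0.0, 0.029, 1.0, 0.0]
wrist_force: [-1.2, 0.1, -0.8]
width: 0.0733
gripper_force: 0.6
```

>>> step_arm(
  slide=[
    [1,0,0],
    [1,0,0],
    [0,0,0],
  ],
  angular=[
    [0,0,0],
    [0,0,0],
    [0,0,0],
  ],
  grip=[0.6,0.6,0.6],
)

```text
t: 14.58
position: [0.5347, 0.233, 0.0235]
orientation: [0.0, 0.029, 1.0, 0.0]
wrist_force: [-1.1, 0.2, -0.7]
width: 0.0731
gripper_force: 0.7
```

>>> step_arm(
  slide=[
    [1,0,0],
    [1,0,0],
    [1,0,0],
    [0,0,0],
  ],
  angular=[
    [0,0,0],
    [0,0,0],
    [0,0,0],
    [0,0,0],
  ],
  grip=[0.6,0.6,0.6,0.6],
)

```text
t: 14.92
position: [0.5372, 0.2329, 0.0235]
orientation: [-0.0, 0.029, 1.0, 0.0]
wrist_force: [-2.9, -0.1, 0.8]
width: 0.073
gripper_force: 1.7
```

>>> step_arm(
  slide=[
    [1,0,0],
    [1,0,0],
    [0,0,0],
  ],
  angular=[
    [0,0,0],
    [0,0,0],
    [0,0,0],
  ],
  grip=[0.6,0.6,0.6],
)

```text
t: 15.17
position: [0.5372, 0.2329, 0.0235]
orientation: [-0.002, 0.029, 1.0, -0.0]
wrist_force: [-8.1, 0.4, 5.3]
width: 0.0727
gripper_force: 4.1
```

Contact with the board at TCP x=0.537. I'll press a little more to square it and check the moment.

>>> step_arm(
  slide=[
    [1,0,0],
    [1,0,0],
    [0,0,0],
    [0,0,0],
  ],
  angular=[
    [0,0,0],
    [0,0,0],
    [0,0,0],
    [0,0,0],
  ],
  grip=[0.6,0.6,0.6,0.6],
)

```text
t: 15.5
position: [0.5373, 0.2329, 0.0236]
orientation: [-0.004, 0.029, 1.0, -0.001]
wrist_force: [-12.5, 0.8, 8.3]
width: 0.0731
gripper_force: 6.4
```

Run:
```python
from h import *
s=env.read_state(); print(s['position'],s['orientation'],s['wrist_force'],s['moment'],s['gripper_force'])
t=snap('top','t5'); d=snap('side','s5')
W=np.zeros((560,800,3),np.uint8); W[:560,:400]=cv2.resize(d[140:220,270:327],(400,560),interpolation=2); W[:375,400:800]=cv2.resize(t[165:240,225:305],None,fx=5,fy=5,interpolation=2)
cv2.imwrite('pics/z6.png',W)
```

```text
[0.53731825 0.23287061 0.02357883] [-4.20501551e-03  2.91261288e-02  9.99566765e-01 -5.18437112e-04] [-12.52322398   0.82475584   8.28336463] [0.54326414 2.14590431 0.17340888] 6.399082392454147
```

View pics/z6.png

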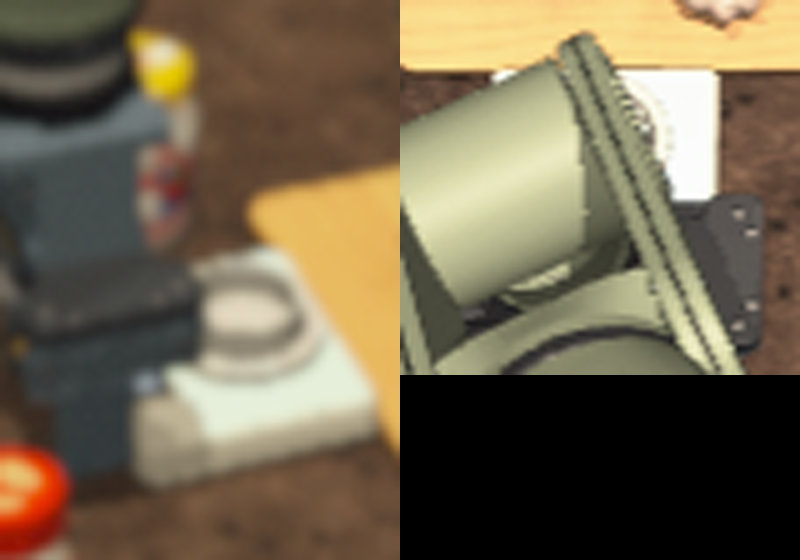

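The scale's back meets the board: no gap at crop row 70, the right edge is at px ≈(288.6,185), and the pan is in. I'll back off, close the fingers and locate the button line.

>>> step_arm(
  slide=[
    [-1,0,0],
    [-1,0,0],
    [-1,0,0],
    [-2,0,0],
    [-8,0.4,0],
    [-15,0.8,0],
    [-15,0.8,0],
    [0,0,0],
    [0,0,0],
    [0,0,0],
  ],
  angular=[
    [0,0,0],
    [0,0,0],
    [0,0,0],
    [0,0,0],
    [0,0,0],
    [0,0,0],
    [0,0,0],
    [0,0,0],
    [0,0,0],
    [0,0,0],
  ],
  grip=[0.6,0.6,0.6,0.6,0.6,0.6,0.6,0.6,0,-1],
)

```text
t: 16.43
position: [0.4999, 0.2353, 0.0239]
orientation: [0.001, 0.029, 1.0, 0.001]
wrist_force: [-0.5, -0.6, -0.1]
width: 0.0623
gripper_force: 0.0
```

>>> step_arm(
  slide=[
    [0,0,0],
    [0,0,0],
    [0,0,0],
    [0,0,0],
    [0,0,0],
  ],
  angular=[
    [0,0,0],
    [0,0,0],
    [0,0,0],
    [0,0,0],
    [0,0,0],
  ],
  grip=[-1,-1,-1,-1,-1],
)

```text
t: 16.85
position: [0.4987, 0.2349, 0.0234]
orientation: [0.0, 0.029, 1.0, 0.0]
wrist_force: [-0.3, -0.2, -0.3]
width: 0.0294
gripper_force: 0.0
```

Run:
```python
from h import *
s=env.read_state(); print(s['position'],s['orientation'],s['wrist_force'],s['width'])
t=snap('top','t6'); snap('side','s6')
hs=cv2.cvtColor(t,cv2.COLOR_BGR2HSV); m=((hs[...,1]<60)&(hs[...,2]>150)).astype(np.uint8)
R=[]
for y in range(182,200):
    xs=np.where(m[y,270:300])[0]+270
    if len(xs): R.append([y,xs.max()+.5])
print(R)
q=np.array([[r[1],r[0]] for r in R]); P=onz('top',q,.029); print('right edge',P[0],P[-1],'mid y',P[:,1].mean())
print([np.where(m[y,235:275])[0][[0,-1]]+235 for y in (181,183,185) if m[y,235:275].any()])
for y in(181,183): 
  xs=np.where(m[y,235:275])[0]
  if len(xs): print(onz('top',[[xs.min()+234.5,y]],.029))
b=[]
for x in range(245,288):
    ys=np.where(m[172:190,x])[0]+172
    if len(ys): b.append((x,int(ys.min())))
print('back rows',b)
```

```text
[0.49865825 0.23489153 0.02339259] [4.06605174e-05 2.89452667e-02 9.99580996e-01 3.72452435e-05] [-0.27036125 -0.24608647 -0.32675313] 0.02935422531434323
[[182, np.float64(288.5)], [183, np.float64(288.5)], [184, np.float64(287.5)], [185, np.float64(288.5)], [186, np.float64(288.5)], [187, np.float64(288.5)], [188, np.float64(288.5)], [189, np.float64(287.5)], [190, np.float64(287.5)], [191, np.float64(287.5)], [192, np.float64(287.5)], [193, np.float64(287.5)], [194, np.float64(287.5)], [195, np.float64(287.5)], [196, np.float64(287.5)], [197, np.float64(287.5)], [198, np.float64(287.5)], [199, np.float64(287.5)]]
right edge [0.65009917 0.16629466 0.029     ] [0.60308392 0.17103333 0.029     ] mid y 0.16911987791377475
[array([243, 274]), array([243, 274]), array([243, 274])]
[[0.66051873 0.29170314 0.029     ]]
[[0.65491017 0.29183136 0.029     ]]
back rows [(245, 179), (246, 179), (247, 179), (248, 179), (249, 179), (250, 179), (251, 179), (252, 179), (253, 179), (254, 179), (255, 179), (256, 179), (257, 179), (258, 179), (259, 179), (260, 179), (261, 179), (262, 179), (263, 179), (264, 179), (265, 179), (266, 179), (267, 179), (268, 179), (269, 179), (270, 179), (271, 179), (272, 179), (273, 179), (274, 179), (275, 179), (276, 179), (277, 179), (278, 179), (279, 179), (280, 179), (281, 179), (282, 179), (283, 179), (284, 179), (285, 179), (286, 179), (287, 179)]
```

The back edge is flush (row 179 at every column), and the button is at y≈0.235, in line with the tool. Closing and pressing.

>>> step_arm(
  slide=[
    [0,0,0],
    [0,0,0],
    [0,0,0],
    [0,0,0],
    [10,-0.4,0],
    [10,-0.4,0],
    [5,0,0],
    [2,0,0],
    [0,0,0],
  ],
  angular=[
    [0,0,0],
    [0,0,0],
    [0,0,0],
    [0,0,0],
    [0,0,0],
    [0,0,0],
    [0,0,0],
    [0,0,0],
    [0,0,0],
  ],
  grip=[-1,-1,-1,-1,-1,-1,-1,-1,-1],
)

```text
t: 17.7
position: [0.5264, 0.2341, 0.0234]
orientation: [0.0, 0.029, 1.0, 0.0]
wrist_force: [-0.1, -0.9, -0.2]
width: 0.0004
gripper_force: 0.0
```

>>> step_arm(
  slide=[
    [1,0,0],
    [1,0,0],
    [1,0,0],
    [1,0,0],
    [0,0,0],
  ],
  angular=[
    [0,0,0],
    [0,0,0],
    [0,0,0],
    [0,0,0],
    [0,0,0],
  ],
  grip=[-1,-1,-1,-1,-1],
)

```text
t: 18.12
position: [0.5292, 0.2341, 0.0234]
orientation: [-0.0, 0.029, 1.0, -0.0]
wrist_force: [-1.8, 0.9, 0.2]
width: 0.0004
gripper_force: 0.3
```

>>> step_arm(
  slide=[
    [1,0,0],
    [1,0,0],
    [1,0,0],
    [0,0,0],
  ],
  angular=[
    [0,0,0],
    [0,0,0],
    [0,0,0],
    [0,0,0],
  ],
  grip=[-1,-1,-1,-1],
)

```text
t: 18.45
position: [0.5317, 0.234, 0.0234]
orientation: [-0.001, 0.029, 1.0, -0.0]
wrist_force: [-5.2, 0.6, 3.1]
width: 0.0008
gripper_force: 2.1
```

>>> step_arm(
  slide=[
    [1,0,0],
    [1,0,0],
    [1,0,0],
    [0,0,0],
  ],
  angular=[
    [0,0,0],
    [0,0,0],
    [0,0,0],
    [0,0,0],
  ],
  grip=[-1,-1,-1,-1],
)

```text
t: 18.78
position: [0.5343, 0.2338, 0.0234]
orientation: [-0.001, 0.029, 1.0, -0.0]
wrist_force: [-6.6, 0.1, 3.2]
width: 0.0001
gripper_force: 3.0
```

>>> step_arm(
  slide=[
    [1,0,0],
    [1,0,0],
    [0,0,0],
    [0,0,0],
  ],
  angular=[
    [0,0,0],
    [0,0,0],
    [0,0,0],
    [0,0,0],
  ],
  grip=[-1,-1,-1,-1],
)

```text
t: 19.12
position: [0.5344, 0.2338, 0.0234]
orientation: [-0.003, 0.029, 1.0, -0.001]
wrist_force: [-10.0, 0.8, 7.5]
width: 0.0007
gripper_force: 5.2
```

There's a hard stop after about 5 mm at 10 N, so the button is fully in. Releasing and withdrawing.

>>> step_arm(
  slide=[
    [-2,0,0],
    [-2,0,0],
    [-2,0,0],
    [-2,0,0],
    [-4,0,0],
    [-10,0,0],
    [-20,0,0],
    [-30,0,0],
    [-30,0,0],
    [-10,0,20],
  ],
  angular=[
    [0,0,0],
    [0,0,0],
    [0,0,0],
    [0,0,0],
    [0,0,0],
    [0,0,0],
    [0,0,0],
    [0,0,0],
    [0,0,0],
    [0,0,0],
  ],
  grip=[-1,-1,-1,-1,-1,-1,-1,-1,-1,-1],
)

```text
t: 19.95
position: [0.4186, 0.2318, 0.0406]
orientation: [-0.005, 0.029, 1.0, -0.003]
wrist_force: [-1.3, -0.3, -0.2]
width: 0.0007
gripper_force: 0.0
```

>>> step_arm(
  slide=[
    [0,0,35],
    [0,0,35],
    [0,0,35],
    [0,30,20],
    [-15,30,0],
    [-15,30,0],
    [-15,30,0],
    [-15,30,0],
    [-15,30,0],
    [0,0,0],
  ],
  angular=[
    [0,0,0],
    [0,0,0],
    [0,0,0],
    [0,0,0],
    [0,0,0],
    [0,0,0],
    [0,0,0],
    [0,0,0],
    [0,0,0],
    [0,0,0],
  ],
  grip=[-1,-1,-1,-1,-1,-1,-1,-1,-1,-1],
)

```text
t: 20.78
position: [0.3485, 0.419, 0.1686]
orientation: [0.001, 0.027, 1.0, 0.002]
wrist_force: [0.3, 0.1, 0.3]
width: 0.0003
gripper_force: 0.0
```

Run:
```python
from h import *
s=env.read_state(); print(s['t'],s['position'],s['wrist_force'])
t=snap('top','t7'); d=snap('side','s7')
W=np.zeros((600,800,3),np.uint8); W[:560,:400]=cv2.resize(d[140:224,265:325],(400,560),interpolation=2); W[:400,400:800]=cv2.resize(t[165:245,225:305],None,fx=5,fy=5,interpolation=2); W[410:600,400:]=cv2.resize(t[225:275,310:490],None,fx=2.2,fy=2.2)[:110].copy().repeat(2,0)[:190,:400] if 0 else cv2.resize(t[225:275,300:500],(400,190))
cv2.imwrite('pics/z7.png',W)
hs=cv2.cvtColor(t,cv2.COLOR_BGR2HSV); m=((hs[...,1]<60)&(hs[...,2]>150))
print([int(np.where(m[172:190,x])[0].min()+172) if m[172:190,x].any() else None for x in range(243,290)])
```

```text
20.7833 [0.3485139  0.4190406  0.16864256] [0.31996299 0.11935601 0.3363593 ]
[180, 180, 179, 179, 179, 179, 179, 179, 179, 179, 179, 179, 179, 179, 179, 179, 179, 179, 179, 179, 179, 179, 179, 179, 179, 179, 179, 179, 179, 179, 179, 179, 179, 179, 179, 179, 179, 179, 179, 179, 179, 179, 179, 179, 179, 180, None]
```

View pics/z7.png

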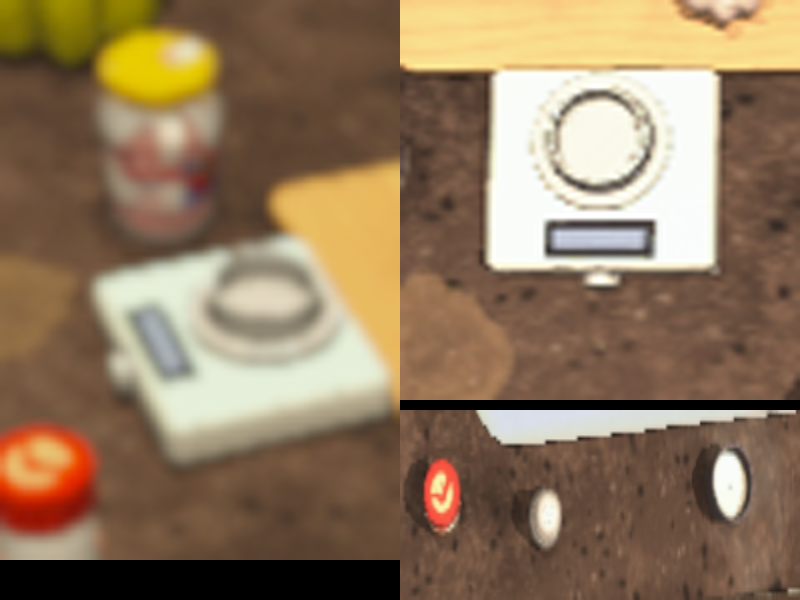

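The final view shows the scale flush and square on the board edge (row 179), the pan seated in the ring, the button out, and the jar, salt and votive standing. Handing in.

```bash
python3 -c "
from cell import env
print(env.job_done())"
```

```text
the job is handed in; nothing more can be done
None
```

The job is handed in at about 21 s: the pan is seated in its ring, the scale stands with its back edge flush on the board, the button was pressed fully in and let go, and the jar stands clear to the side.

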